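Slide a weld coupon under the inspection jig's spring clip

ROBOT

A 6-joint arm with a two-finger parallel gripper is mounted at the origin on the work surface. World frame = base frame: x ahead of the robot, y to its left, z up, the work surface at z = 0. Lengths are in m, angles in rad, forces in N, time in s.
With the tool pointing down it reaches from about 0.4 to 0.925 m from the base axis. Payload 12.5 kg.
Tool frame: the origin (TCP) lies midway between the tips of the shut fingers; the grasp point (between the pads) lies 19 mm behind it (arm.tcp_to_grasp is the distance from the TCP to the grasp point, in m); z points along the fingers, y is the direction in which the jaws open and shut (so a half turn about z gives the same grasp; the last joint's range is limited). The gripper opens to 95 mm and grips with 3 to 60 N. Pads are 20 mm wide; open, the fingers measure 119 mm over their backs; the gripper's body (75 mm by 180 mm) begins 59 mm behind the grasp point.
Start: joints at [1.225, 0.491, 1.559, -0, 1.092, -0.106], TCP at [0.148, 0.607, 0.215] pointing down, gripper open.
Joint ranges: [-3.1, 3.1], [-0.84, 2.19], [0.05, 2.79], [-1.13, 4.28], [0.06, 2.93], [-2.69, 2.69]. Speed limits (rad/s): [2.22, 2.22, 2.79, 3.14, 3.14, 3.14].

INTERFACE

Orientations are given as a unit quaternion [w, x, y, z].
In Python, from plant import arm, cams, order gives the robot as it stands.
- The arm moves only by the tool step_arm, never from a script. Its argument "moves" is a list of rows, each an object of numbers: "tx", "ty", "tz": the shift along the world's x, y, z in mm; "wx", "wy", "wz": the turn, a rotation vector about the world's x, y, z in rad. A call has 1 to 8 rows; each row is the pose to reach, as a shift and turn from the pose measured when the call began; what a row does not reach only later rows make up. A row lasts 1/8 s, in which the tool goes at most 62.5 mm and 10.7 degrees, less where a joint would pass 70% of its speed; a pose out of reach is approached as far as the arm can. A call with a gripper value outside its range is refused whole. "grip" is the closure, from -1 (fully open) to 1 (shut), so that 0 is half open, set as the call begins (left out, the last holds). The fingers move at their own pace and stop on an object; "newtons" is the grip in N (left out, the last holds). Time passes only in rows, so rows that repeat a pose let the fingers close. It gives the time, the measured TCP pose, the force and the opening at its end, in the units of the state.
- arm.observe(): the state, without advancing time (a new reading comes with each control period).
- cams.read_camera(name): name is "side" or "top" or "wrist"; returns the picture (480x640x3 uint8, blue, green, red); there is no depth.
- cams.get_calibration(name): a dict with "camera_matrix" (3x3 intrinsics, pixels), "world_from_camera" (4x4, takes a point from camera to world coordinates). Camera axes: x right, y down, z forward; pixel columns grow to the right and rows downward; lengths in m; the calibration is good to about 2 mm. A picture is of the moment at which its call begins: read the wrist's pose just before it. get_calibration takes no time and is no camera call; for the wrist camera it gives the pose at the moment of the call.
- order.finish_job(): hands the job in, once; it reports no verdict.
Trained networks look in the newest picture that a camera, given by its name, has taken for a name from the list of things; names that differ only in an ending like _2 or _b are one class to them, and where a whole thing is asked for, a point or a joint stands for the part that bears it (a point fixed in the world has none). Each returns a list of dicts, best first, with "conf" (0 to 1); they miss things now and then, are a little off and sometimes report something else, mostly with a low value. They report only what shows in the picture. A call takes as long as a camera call. They do not tell look-alikes from the thing itself.
- cams.look_for(camera, thing): "box" ([left, top, width, height] in pixels, round what is visible of it).
- cams.silhouettes(camera, thing): "pixels" (480x640 bool, what is visible of it) and "box" ([left, top, width, height] in pixels, round what is visible of it).
The state is a dict: "clock": time; "joints": joint angles; "joint_vel": joint speeds; "tau": joint torques, N m; "position": TCP position; "tool_rot": TCP orientation; "wrist_force": force on the tool from outside, world axes, zero at the start; "wrist_torque": the same for the moment, N m; "finger_gap": finger opening in m.
Only numpy, scipy, OpenCV 4.12 (cv2) and the standard library are available. Lean on these libraries where they do the work, as an engineer would, in place of code of your own. Each camera call takes 0.05 s, during which the arm holds its last target.

TASK

In the green inspection jig, press the blue tail of the spring clip fully down with one fingertip and keep it down while the other fingertip pushes the bare-metal weld coupon along its channel, under the raised clip nose, until it sits fully home against the red end stop. Only then let the tail come up, so that the clip closes on the coupon, and move clear. Grasp and lift nothing: the coupon stays flat on the jig, and everything else on the bench stays where it is.

Things in the scene. Friction and masses are not known exactly. Their poses are not given: they have to be found in the camera images.
- jig: Inspection jig fixed to the bench: green base 215 x 150 x 12 mm, dark bed 30 mm above the bench. Origin at bench level under the channel's centre line; z up, x = push direction, y from the channel to the blue tail. Channel along x at y = 0, from x = -115 to +75; yellow rails 7 mm above the bed, inner faces at y = +-26.5. Hinge posts, 10 mm square, at (-108, 40) and (72, 40), 57 mm high. It does not move.
- clip (a joint): Rocking spring clip, rad, about a hinge bar (9 mm) along jig x at y = 40, 50 mm above the bench. 0 = at rest, nose 3 mm above the bed, blocking the channel; 0.40 = tail level, nose 20 mm above the bed; 0.46 = tail fully down, rigid limit, nose 22 mm up; about 0.21 = closed on the coupon. A spring pushes the tail up: at mid width about 4 N at rest, 8 N fully pressed.
- tail (a point): Middle of the top of the clip's blue tail, a smooth flange 165 mm long (jig x = -102 to +63), 42 wide (y = 54 to 96 when pressed), 3 thick; moves with the clip. In the jig: (-20, 78, 49) mm at rest, sloping up outwards; (-20, 75, 34.5) at 0.40 rad, then level; 32.5 high at the limit. A fingertip holding it down is then 2 to 5 mm above bed level, below the coupon's top, and can slide along it in x.
- nose (a point): Near end, underside, of the clip's brass nose bar (14 mm diameter, 35 long, along the channel over jig x = 25 to 60). This point moves with the clip; at rest it is at jig (25, -2, 33) mm. A blue arm joins it to the hinge over jig x = 31 to 54; raised, it reaches 72 mm above the bench.
- coupon: Weld coupon, a bare silvery metal plate 80 (its x) x 50 x 12 mm with a dark ground weld line across it, 0.3 to 0.5 kg. Origin at the centre of its underside. Lies on the bed between the rails (3 mm play), axes along the jig's, at first with its origin at jig x = -35 to -20, short of the nose. Push on its rear end face, 40 mm behind its origin, bed level to 12 mm above it.
- home (a point): Where the coupon's origin lies when it is home: on the bed at jig (35, 0, 30) mm; axes along the jig's. The coupon's front end then touches the red end stop, whose face is at jig x = 75 (50 wide, 16 mm high above the bed).
- spare: Bystander: a red-painted coupon of the same size lying on the bench beside the jig, on its -y side. Origin under its centre.
- wrench: Bystander: wrench lying on the bench on the jig's +y side. Origin under its middle.
- screwdriver: Bystander: screwdriver lying on the bench.
- hammer: Bystander: hammer lying on the bench.
- spraycan: Bystander: blue spray can, 64 mm diameter, 170 mm high, upright.
- tape: Bystander: yellow ring (tape core), 100 mm diameter, 25 mm high, lying flat.
- punch: Bystander: brass punch standing on the bench on the jig's -y side, 24 mm diameter, 60 mm high.
There are look-alikes about, which are no part of the job. Several things have the shape of the coupon; the one meant has the colours described above.

How it is judged:
By the outcome, as a careful person would: the job done as asked, in the order asked, and still so for the second after the job is handed in, with the robot touching nothing.
It also fails if it takes over 59 s, if anything falls off the work surface, if the arm or the gripper's body presses on something with over 40 N, if the wrist force passes 120 N, or if a joint passes its speed limit or range.

## Working session

There is one attempt and no reset: what is moved stays moved. The work goes in short steps, Python scripts to look and compute and a tool call to move; the robot and the scene stay as the last step left them, time stands still between calls to the robot, and variables do not carry over. Pictures are saved under pics/ and viewed, and the job is handed in when it is done.

Besides the shell and the picture viewer there is one more tool, called after ">>>" as name(argument=value, ...), one argument or row to a line, values as JSON. step_arm: Moves the arm, as the interface text tells. Its arguments: {"type":"object","properties":{"moves":{"type":"array","items":{"type":"object","properties":{"tx":{"type":"number"},"ty":{"type":"number"},"tz":{"type":"number"},"wx":{"type":"number"},"wy":{"type":"number"},"wz":{"type":"number"}}}},"grip":{"type":"number"},"newtons":{"type":"number"}},"required":["moves"]}

```bash
ls; mkdir -p pics; python3 - <<'E'
from plant import arm,cams,order
import cv2
for n in ("side","top"):
    cv2.imwrite(f"pics/{n}0.png",cams.read_camera(n))
    c=cams.get_calibration(n);print(n,c)
print(arm.observe())
E
```

```text
pics
side {'camera_matrix': array([[609.79279756,   0.        , 316.11760025],
       [  0.        , 609.79279756, 237.28374538],
       [  0.        ,   0.        ,   1.        ]]), 'world_from_camera': array([[-0.99257705, -0.05622605,  0.10783988,  0.40564315],
       [-0.12018195,  0.58930803, -0.79891948,  1.0133488 ],
       [-0.01863082, -0.80594955, -0.59169098,  0.79989568],
       [ 0.        ,  0.        ,  0.        ,  1.        ]])}
top {'camera_matrix': array([[582.42666319,   0.        , 311.80257434],
       [  0.        , 582.42666319, 248.46118712],
       [  0.        ,   0.        ,   1.        ]]), 'world_from_camera': array([[-2.77531130e-02, -9.90178284e-01,  1.37028208e-01,
         3.49520667e-01],
       [-9.99614124e-01,  2.73307187e-02, -4.96335420e-03,
         3.19891591e-03],
       [ 1.16952614e-03, -1.37113081e-01, -9.90554711e-01,
         1.46270872e+00],
       [ 0.00000000e+00,  0.00000000e+00,  0.00000000e+00,
         1.00000000e+00]])}
{'clock': 0.1, 'joints': array([ 1.22540011e+00,  4.91459382e-01,  1.55939805e+00,  1.74655926e-05,
        1.09172349e+00, -1.05567257e-01]), 'joint_vel': array([ 0.00012894, -0.00029827, -0.00132946, -0.00098757,  0.0017017 ,
       -0.0016217 ]), 'tau': array([ 1.94070133e-03, -6.13627052e+01, -2.58607525e+01,  6.93838857e-02,
        4.69708687e-02, -6.57188139e-05]), 'position': array([0.14833724, 0.60690893, 0.21414169]), 'tool_rot': array([-1.18028809e-04,  1.19631288e-01,  9.92818267e-01, -4.79896904e-04]), 'wrist_force': array([ 0.49772845,  0.52296608, -0.54434244]), 'wrist_torque': array([-0.04996615, -0.02840004,  0.01128567]), 'finger_gap': 0.09504389079700767}
```

View pics/side0.png

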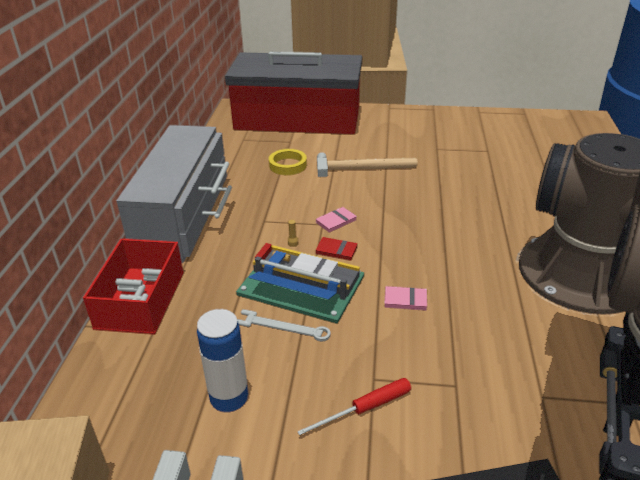

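View pics/top0.png

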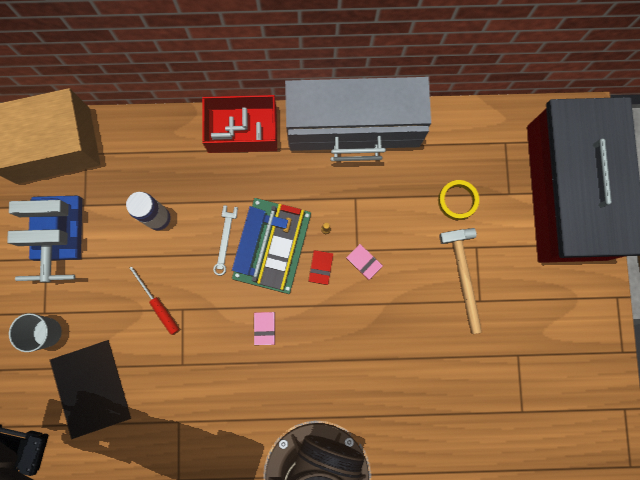

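```bash
python3 - <<'E'
from plant import arm,cams,order
import cv2,numpy as np
t=cv2.imread("pics/top0.png");s=cv2.imread("pics/side0.png")
a=cv2.resize(t[185:305,200:360],None,fx=5,fy=5,interpolation=cv2.INTER_CUBIC);cv2.imwrite("pics/tc.png",a)
a=cv2.resize(s[200:350,220:420],None,fx=4,fy=4,interpolation=cv2.INTER_CUBIC);cv2.imwrite("pics/sc.png",a)
for n in ("jig","coupon","tail","nose","spraycan","punch","wrench"):
  for c in("top","side"):
    print(n,c,[(np.round(d["box"]).astype(int).tolist(),round(d["conf"],2)) for d in cams.look_for(c,n)][:5])
E
```

```text
jig top [([230, 198, 84, 96], 0.72)]
jig side []
coupon top [([348, 244, 36, 35], 0.97), ([252, 309, 21, 33], 0.83), ([262, 236, 29, 36], 0.68)]
coupon side [([294, 255, 42, 23], 0.94), ([385, 287, 45, 27], 0.89), ([317, 206, 42, 24], 0.61)]
tail top [([232, 205, 62, 72], 0.58)]
tail side [([196, 308, 49, 105], 0.71), ([250, 250, 88, 51], 0.56)]
nose top [([232, 207, 60, 67], 0.73)]
nose side [([249, 253, 89, 47], 0.93), ([236, 310, 96, 32], 0.75)]
spraycan top [([124, 190, 42, 37], 0.82)]
spraycan side [([198, 308, 46, 106], 0.56), ([251, 251, 91, 49], 0.51)]
punch top []
punch side [([285, 219, 16, 29], 0.64)]
wrench top [([209, 204, 27, 73], 0.75), ([308, 247, 25, 40], 0.51)]
wrench side [([240, 311, 92, 28], 0.78)]
```

View pics/tc.png

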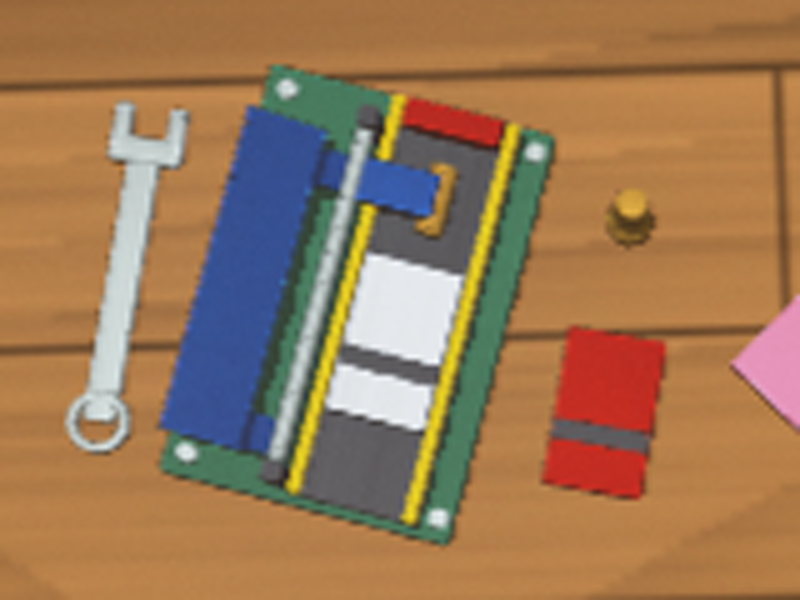

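View pics/sc.png

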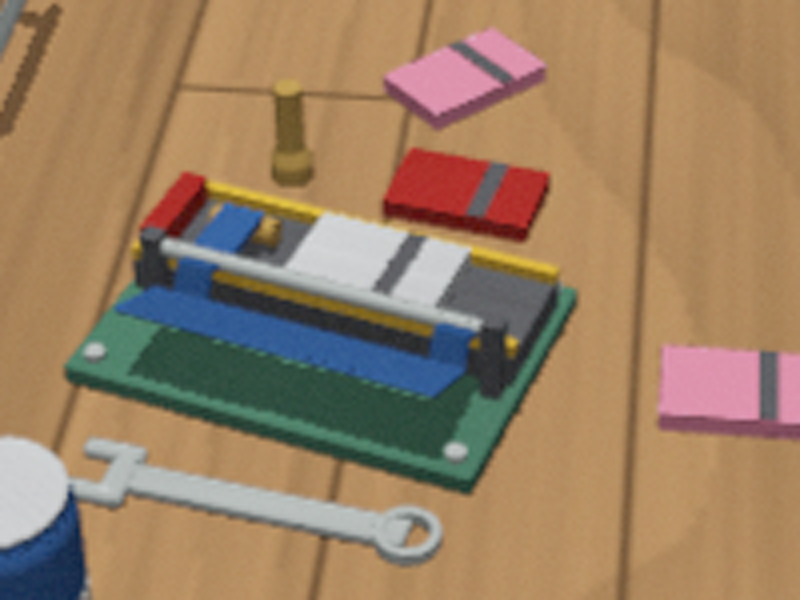

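```bash
cat > h.py <<'E'
from plant import arm,cams,order
import cv2,numpy as np
from scipy.optimize import least_squares
def proj(c,P,T=None):
    k=c["camera_matrix"];T=np.linalg.inv(c["world_from_camera"])
    p=(T[:3,:3]@np.asarray(P,float).T).T+T[:3,3]
    q=(k@p.T).T;return q[:,:2]/q[:,2:]
def j2w(v,P):
    P=np.asarray(P,float)/1000;c,s=np.cos(v[2]),np.sin(v[2])
    return np.c_[v[0]+c*P[:,0]-s*P[:,1],v[1]+s*P[:,0]+c*P[:,1],P[:,2]]
def onz(c,uv,z):
    k=c["camera_matrix"];T=c["world_from_camera"]
    d=T[:3,:3]@np.linalg.solve(k,np.r_[uv,1]);o=T[:3,3];return o+d*(z-o[2])/d[2]
E
cat > fit.py <<'E'
from h import *
ct,cs=cams.get_calibration("top"),cams.get_calibration("side")
tp=[((-108,40,57),(275,468)),((72,40,57),(369,116)),((-115,26.5,37),(300,490)),((-115,-26.5,37),(405,519)),((75,25,46),(402,122)),((75,-25,46),(500,146))]
sp=[((-108,40,57),(494,328)),((72,40,57),(153,235)),((-115,-26.5,37),(555,270))]
TJ=[a for a,_ in tp];TU=np.array([b for _,b in tp])/5+[200,185]
SJ=[a for a,_ in sp];SU=np.array([b for _,b in sp])/4+[220,200]
def res(v,o=None):
    return np.r_[(proj(ct,j2w(v,TJ))-TU).ravel(),(proj(cs,j2w(v,SJ))-SU).ravel()]
r=least_squares(res,[0.4,0.05,-0.2]);print(r.x,np.degrees(r.x[2]));print(res(r.x).reshape(-1,2).round(1))
v=r.x
rt=least_squares(lambda v:(proj(ct,j2w(v,TJ))-TU).ravel(),v).x;rs=least_squares(lambda v:(proj(cs,j2w(v,SJ))-SU).ravel(),v).x;print(rt,rs)
c,s=np.cos(v[2]),np.sin(v[2]);R=np.array([[c,s],[-s,c]])
for n,cc,uv,z,f,o in [("cL",ct,(327,405),.042,5,(200,185)),("cR",ct,(422,432),.042,5,(200,185)),("cFL",ct,(367,252),.042,5,(200,185)),("cFR",ct,(464,275),.042,5,(200,185)),("sR",cs,(470,250),.042,4,(220,200)),("sL",cs,(433,306),.042,4,(220,200))]:
    p=onz(cc,np.array(uv)/f+np.array(o),z);print(n,(R@(p[:2]-v[:2])*1000).round(1))
for n,uv,z in [("can",(140,203),.17),("punch",(326,227),.06)]:
    p=onz(ct,np.array(uv,float),z);print(n,p,(R@(p[:2]-v[:2])*1000).round(1))
E
python3 fit.py
```

```text
[ 0.56661407  0.06917702 -0.28208052] -16.16202320979608
[[-0.9  0.1]
 [-0.3 -0.2]
 [-0.5  0.5]
 [-0.6  0.2]
 [-0.5 -0.1]
 [-0.5  0.1]
 [-0.1 -2.8]
 [ 0.  -1.4]
 [-0.1  0.1]]
[ 0.56690026  0.06784138 -0.28007675] [ 0.56612581  0.07367316 -0.27661171]
cL [-70.1  23.3]
cR [-71.2 -25.3]
cFL [ 8.2 24.1]
cFR [  9.2 -25.3]
sR [-72.6 -20.2]
sL [-71.8  26.7]
can [0.64296303 0.38271283 0.17      ] [-13.9 322.4]
punch [ 0.5955352  -0.03998283  0.06      ] [ 58.2 -96.8]
```

```bash
cat > plan.py <<'E'
from h import *
from scipy.spatial.transform import Rotation as Ro
import sys
V=[0.5667,0.0690,-0.281]
def plan(jx,jy,z,v=V):
    o=arm.observe();p=o["position"];q=o["tool_rot"];R=Ro.from_quat(np.r_[q[1:],q[0]])
    t=j2w(v,[[jx,jy,z]])[0]
    c,s=np.cos(v[2]),np.sin(v[2])
    yd=np.array([-s,c,0]);
    if R.as_matrix()[:,1]@yd<0: yd=-yd
    zd=np.array([0,0,-1.]);Rd=np.c_[np.cross(yd,zd),yd,zd]
    w=(Ro.from_matrix(Rd)*R.inv()).as_rotvec()
    vc,vs=c,s;d=p[:2]-np.array(v[:2])
    print("now jig",(np.array([c*d[0]+s*d[1],-s*d[0]+c*d[1],p[2]])*1000).round(1),"F",o["wrist_force"].round(1),"Fjig",round(c*o["wrist_force"][0]+s*o["wrist_force"][1],1),"gap",round(o["finger_gap"]*1000,1),"t",o["clock"])
    print("shift mm",((t-p)*1000).round(1),"turn",w.round(4))
if __name__=="__main__": plan(*map(float,sys.argv[1:4]))
E
python3 plan.py -91 37.5 220
```

```text
now jig [-551.1  401.   214.7] F [ 0.2 -0.9  0.5] Fjig 0.5 gap 95.2 t 0.8
shift mm [ 341.3 -476.9    5.3] turn [-0.0001  0.     -0.0412]
```

>>> step_arm(
  moves=[
    {"tx": 43,"ty": -43,"tz": 0},
    {"tx": 75,"ty": -94,"tz": 5},
    {"tx": 107,"ty": -145,"tz": 5},
    {"tx": 140,"ty": -196,"tz": 5},
    {"tx": 173,"ty": -247,"tz": 5,"wz": -0.02},
    {"tx": 206,"ty": -298,"tz": 5,"wz": -0.04},
    {"tx": 239,"ty": -349,"tz": 5,"wz": -0.041},
    {"tx": 260,"ty": -380,"tz": 5,"wz": -0.041},
  ],
  grip=-0.326,
)

```text
schema error: expected keys tx, ty, tz, wx, wy, wz
```

```bash
python3 plan.py -91 37.5 220
```

```text
now jig [-551.1  401.   214.7] F [ 0.2 -0.9  0.5] Fjig 0.5 gap 95.2 t 0.8
shift mm [ 341.3 -476.9    5.3] turn [-0.0001  0.     -0.0412]
```

>>> step_arm(
  moves=[
    {"tx": 43,"ty": -43,"tz": 0,"wx": 0,"wy": 0,"wz": 0},
    {"tx": 75,"ty": -94,"tz": 5,"wx": 0,"wy": 0,"wz": 0},
    {"tx": 107,"ty": -145,"tz": 5,"wx": 0,"wy": 0,"wz": 0},
    {"tx": 140,"ty": -196,"tz": 5,"wx": 0,"wy": 0,"wz": 0},
    {"tx": 173,"ty": -247,"tz": 5,"wx": 0,"wy": 0,"wz": -0.02},
    {"tx": 206,"ty": -298,"tz": 5,"wx": 0,"wy": 0,"wz": -0.04},
    {"tx": 239,"ty": -349,"tz": 5,"wx": 0,"wy": 0,"wz": -0.041},
    {"tx": 260,"ty": -380,"tz": 5,"wx": 0,"wy": 0,"wz": -0.041},
  ],
  grip=-0.326,
)

```text
clock: 1.8
position: [0.4096, 0.225, 0.2199]
tool_rot: [0.0, 0.141, 0.99, 0.0]
wrist_force: [-0.3, 0.1, 0.4]
finger_gap: 0.0629
```

```bash
python3 plan.py -91 37.5 220
```

```text
now jig [-194.2  106.3  219.9] F [-0.3  0.1  0.4] Fjig -0.3 gap 62.9 t 1.8
shift mm [ 80.1 -94.8   0.1] turn [-0.0002  0.0007  0.0014]
```

>>> step_arm(
  moves=[
    {"tx": 38,"ty": -45,"tz": 0,"wx": 0,"wy": 0,"wz": 0},
    {"tx": 70,"ty": -84,"tz": 0,"wx": 0,"wy": 0,"wz": 0},
    {"tx": 80,"ty": -95,"tz": 0,"wx": 0,"wy": 0,"wz": 0},
    {"tx": 80,"ty": -95,"tz": 0,"wx": 0,"wy": 0,"wz": 0},
  ],
)

```text
clock: 2.3
position: [0.4896, 0.1298, 0.2197]
tool_rot: [0.0, 0.141, 0.99, 0.0]
wrist_force: [-0.0, 0.6, -0.2]
finger_gap: 0.0628
```

```bash
python3 plan.py -91 37.5 150; python3 - <<'E'
from h import *
from plan import V
c=cams.get_calibration("wrist");im=cams.read_camera("wrist");cv2.imwrite("pics/w_raw.png",im);np.savez("w.npz",**c)
J=[(-108,40,57),(72,40,57),(-115,26.5,37),(-115,-26.5,37),(75,25,46),(75,-25,46),(-71,0,42),(-20,78,49),(25,-2,33)]
u=proj(c,j2w(V,J))
for p in u: cv2.circle(im,tuple(int(round(x)) for x in p),4,(255,0,255),1)
print(u.round());cv2.imwrite("pics/w1.png",im);cv2.imwrite("pics/t1.png",cams.read_camera("top"))
E
```

```text
now jig [-90.9  37.  219.7] F [-0.   0.6 -0.2] Fjig -0.2 gap 62.8 t 2.3
shift mm [  0.1   0.5 -69.7] turn [-0.0003  0.0003  0.0029]
[[320. 197.]
 [319. 391.]
 [303. 185.]
 [240. 185.]
 [303. 387.]
 [250. 387.]
 [273. 237.]
 [363. 295.]
 [275. 332.]]
```

View pics/w1.png

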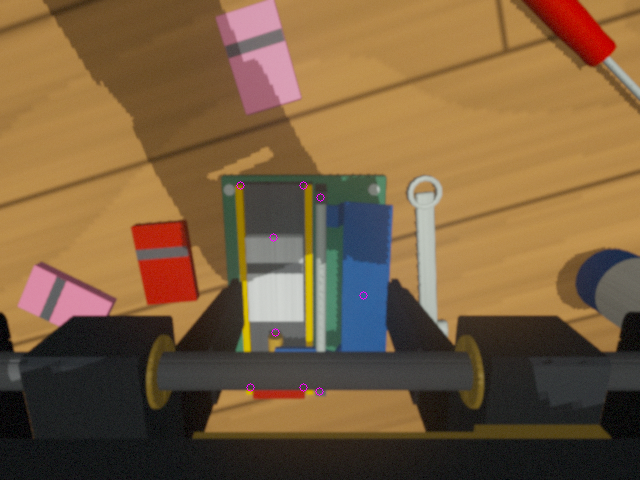

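>>> step_arm(
  moves=[
    {"tx": 2,"ty": 0,"tz": -50,"wx": 0,"wy": 0,"wz": 0.003},
    {"tx": 2,"ty": 0,"tz": -100,"wx": 0,"wy": 0,"wz": 0.003},
    {"tx": 2,"ty": 0,"tz": -135,"wx": 0,"wy": 0,"wz": 0.003},
    {"tx": 2,"ty": 0,"tz": -148,"wx": 0,"wy": 0,"wz": 0.003},
    {"tx": 2,"ty": 0,"tz": -148,"wx": 0,"wy": 0,"wz": 0.003},
  ],
)

```text
clock: 3.02
position: [0.4905, 0.1315, 0.072]
tool_rot: [-0.0, 0.138, 0.99, 0.0]
wrist_force: [0.7, 0.3, -0.3]
finger_gap: 0.0631
```

```bash
python3 plan.py -89 37.5 50; python3 - <<'E'
from h import *
for n,(a,b,c,d),f in (("side",(200,350,220,420),4),("top",(185,305,200,360),5),("wrist",(0,480,0,640),1)):
    im=cams.read_camera(n);cv2.imwrite(f"pics/{n}2.png",cv2.resize(im[a:b,c:d],None,fx=f,fy=f,interpolation=cv2.INTER_CUBIC))
E
```

```text
now jig [-90.6  38.9  72. ] F [ 0.7  0.3 -0.3] Fjig 0.6 gap 63.1 t 3.025
shift mm [  1.1  -1.8 -22. ] turn [-0.0003 -0.0005 -0.0032]
```

View pics/side2.png

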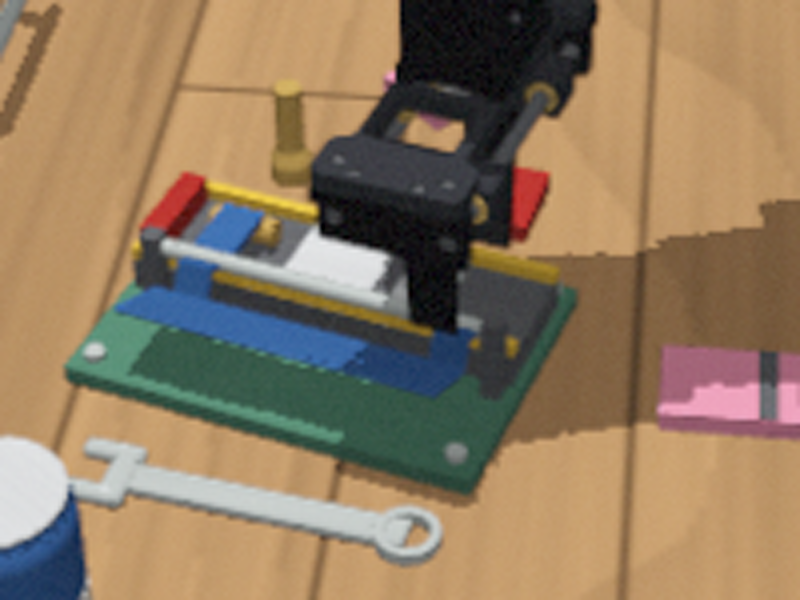

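View pics/wrist2.png

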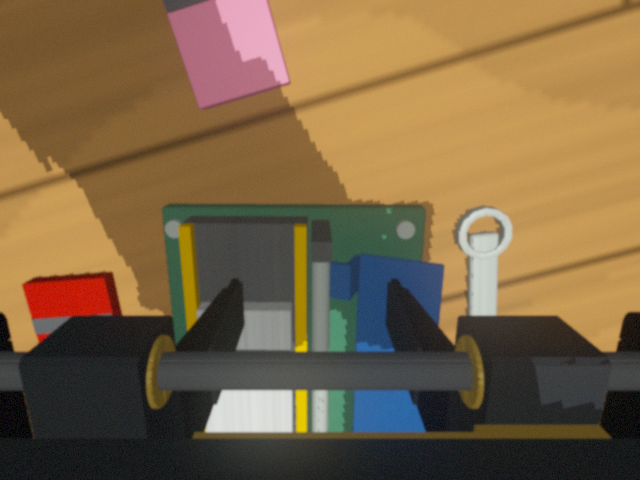

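```bash
python3 - <<'E'
from h import *
from plan import V
c=cams.get_calibration("wrist");cs=cams.get_calibration("side")
P=[(-90.6+dx,38.9+dy,72) for dx in(-10,10) for dy in(-43.5,-31.5,31.5,43.5)]
print(proj(c,j2w(V,P)).round());print(((proj(cs,j2w(V,P))-[220,200])*4).round())
Q=[(-71,25,42),(-71,-25,42),(-115,26.5,37),(-115,-26.5,37),(-108,40,57),(-102,97,57),(-102,57,42)]
print(proj(c,j2w(V,Q)).round())
E
```

```text
[[217. 277.]
 [244. 278.]
 [390. 278.]
 [417. 278.]
 [220. 319.]
 [246. 319.]
 [387. 320.]
 [414. 320.]]
[[512. 233.]
 [504. 248.]
 [455. 327.]
 [445. 343.]
 [474. 224.]
 [465. 238.]
 [415. 317.]
 [405. 333.]]
[[290. 310.]
 [194. 310.]
 [292. 226.]
 [187. 225.]
 [319. 251.]
 [441. 264.]
 [353. 253.]]
```

```bash
python3 - <<'E'
import cv2
a=cv2.imread("pics/wrist2.png");cv2.imwrite("pics/wc2.png",cv2.resize(a[190:350,150:460],None,fx=2.5,fy=2.5,interpolation=cv2.INTER_CUBIC))
E
```

```text
(no output)
```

View pics/wc2.png

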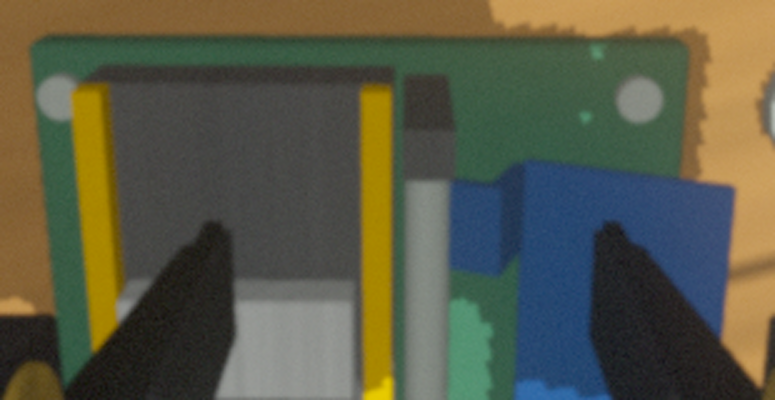

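>>> step_arm(
  moves=[
    {"tx": 1,"ty": -2,"tz": -8,"wx": 0,"wy": 0,"wz": -0.003},
    {"tx": 1,"ty": -2,"tz": -16,"wx": 0,"wy": 0,"wz": -0.003},
    {"tx": 1,"ty": -2,"tz": -22,"wx": 0,"wy": 0,"wz": -0.003},
    {"tx": 1,"ty": -2,"tz": -22,"wx": 0,"wy": 0,"wz": -0.003},
  ],
)

```text
clock: 3.68
position: [0.492, 0.1291, 0.0506]
tool_rot: [0.001, 0.14, 0.99, 0.0]
wrist_force: [-0.1, 0.6, -0.2]
finger_gap: 0.0628
```

```bash
python3 plan.py -89 37.5 33
```

```text
now jig [-88.4  37.   50.6] F [-0.1  0.6 -0.2] Fjig -0.3 gap 62.8 t 3.675
shift mm [ -0.4   0.6 -17.6] turn [-0.0005  0.0012  0.0006]
```

>>> step_arm(
  moves=[
    {"tx": 0,"ty": 0,"tz": -4,"wx": 0,"wy": 0,"wz": 0},
    {"tx": 0,"ty": 0,"tz": -8,"wx": 0,"wy": 0,"wz": 0},
    {"tx": 0,"ty": 0,"tz": -10,"wx": 0,"wy": 0,"wz": 0},
    {"tx": 0,"ty": 0,"tz": -10,"wx": 0,"wy": 0,"wz": 0},
  ],
)

```text
clock: 4.18
position: [0.4921, 0.1285, 0.0408]
tool_rot: [0.001, 0.14, 0.99, 0.0]
wrist_force: [-1.7, -6.5, 8.0]
finger_gap: 0.0633
```

```bash
python3 plan.py -89 37.5 33
```

```text
now jig [-88.2  36.4  40.8] F [-1.7 -6.5  8. ] Fjig 0.1 gap 63.3 t 4.175
shift mm [-0.5  1.2 -7.8] turn [0.0001 0.0012 0.0005]
```

>>> step_arm(
  moves=[
    {"tx": 0,"ty": 0.5,"tz": -3,"wx": 0,"wy": 0,"wz": 0},
    {"tx": 0,"ty": 1,"tz": -6,"wx": 0,"wy": 0,"wz": 0},
    {"tx": 0,"ty": 1,"tz": -7.5,"wx": 0,"wy": 0,"wz": 0},
    {"tx": 0,"ty": 1,"tz": -7.5,"wx": 0,"wy": 0,"wz": 0},
  ],
)

```text
clock: 4.68
position: [0.4917, 0.1282, 0.0341]
tool_rot: [0.0, 0.14, 0.99, -0.001]
wrist_force: [-6.1, -15.2, 17.9]
finger_gap: 0.0631
```

```bash
python3 plan.py -89 37.5 32; python3 - <<'E'
from h import *
for n,(a,b,c,d),f in (("side",(200,350,220,420),4),("wrist",(0,480,0,640),1)):
    im=cams.read_camera(n);cv2.imwrite(f"pics/{n}3.png",cv2.resize(im[a:b,c:d],None,fx=f,fy=f,interpolation=cv2.INTER_CUBIC))
E
```

```text
now jig [-88.4  36.1  34.1] F [ -6.1 -15.2  17.9] Fjig -1.6 gap 63.1 t 4.675
shift mm [-0.1  1.5 -2.1] turn [0.0014 0.0007 0.0003]
```

View pics/side3.png

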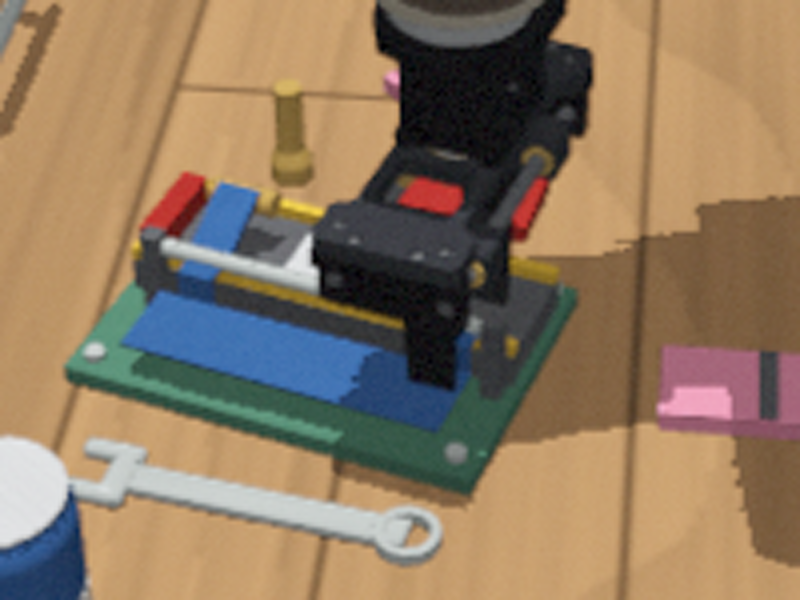

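View pics/wrist3.png

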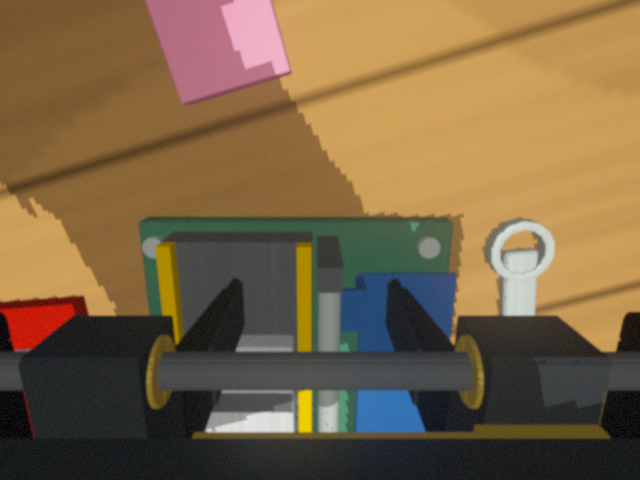

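>>> step_arm(
  moves=[
    {"tx": 0,"ty": -1,"tz": 0,"wx": 0,"wy": 0,"wz": 0},
    {"tx": 0,"ty": -1,"tz": 0,"wx": 0,"wy": 0,"wz": 0},
  ],
)

```text
clock: 5.03
position: [0.4918, 0.1272, 0.0347]
tool_rot: [0.001, 0.14, 0.99, -0.0]
wrist_force: [-2.3, -0.4, 10.6]
finger_gap: 0.0629
```

```bash
python3 plan.py -89 37.5 32
```

```text
now jig [-88.1  35.2  34.7] F [-2.3 -0.4 10.6] Fjig -2.1 gap 62.9 t 5.025
shift mm [-0.2  2.5 -2.7] turn [0.0011 0.0015 0.0005]
```

>>> step_arm(
  moves=[
    {"tx": 0,"ty": 0,"tz": -1.5,"wx": 0,"wy": 0,"wz": 0},
    {"tx": 0,"ty": 0,"tz": -3,"wx": 0,"wy": 0,"wz": 0},
    {"tx": 0,"ty": 0,"tz": -3,"wx": 0,"wy": 0,"wz": 0},
  ],
)

```text
clock: 5.4
position: [0.4917, 0.1266, 0.0327]
tool_rot: [0.001, 0.14, 0.99, -0.001]
wrist_force: [-5.3, -10.3, 20.4]
finger_gap: 0.0632
```

```bash
python3 plan.py -89 37.5 32
```

```text
now jig [-88.   34.5  32.7] F [ -5.3 -10.3  20.4] Fjig -2.2 gap 63.2 t 5.4
shift mm [-0.1  3.2 -0.7] turn [0.0018 0.0017 0.0002]
```

>>> step_arm(
  moves=[
    {"tx": 0,"ty": -0.5,"tz": -1.5,"wx": 0,"wy": 0,"wz": 0},
    {"tx": 0,"ty": -0.5,"tz": -2,"wx": 0,"wy": 0,"wz": 0},
    {"tx": 0,"ty": -0.5,"tz": -2,"wx": 0,"wy": 0,"wz": 0},
  ],
)

```text
clock: 5.78
position: [0.4917, 0.1262, 0.0323]
tool_rot: [0.002, 0.14, 0.99, -0.0]
wrist_force: [-7.4, -0.5, 28.3]
finger_gap: 0.063
```

```bash
python3 plan.py -89 37.5 32
```

```text
now jig [-87.9  34.2  32.3] F [-7.4 -0.5 28.3] Fjig -7.0 gap 63.0 t 5.775
shift mm [-0.1  3.5 -0.3] turn [0.0014 0.003  0.0001]
```

>>> step_arm(
  moves=[
    {"tx": 2.9,"ty": -0.8,"tz": -1.5,"wx": 0,"wy": 0,"wz": 0},
    {"tx": 5.8,"ty": -1.6,"tz": -1.7,"wx": 0,"wy": 0,"wz": 0},
    {"tx": 8.6,"ty": -2.5,"tz": -1.7,"wx": 0,"wy": 0,"wz": 0},
    {"tx": 11.5,"ty": -3.3,"tz": -1.7,"wx": 0,"wy": 0,"wz": 0},
    {"tx": 14.4,"ty": -4.2,"tz": -1.7,"wx": 0,"wy": 0,"wz": 0},
    {"tx": 17.3,"ty": -5,"tz": -1.7,"wx": 0,"wy": 0,"wz": 0},
  ],
)

```text
clock: 6.52
position: [0.501, 0.1225, 0.0319]
tool_rot: [-0.006, 0.139, 0.99, -0.002]
wrist_force: [-32.9, 5.8, 49.9]
finger_gap: 0.0632
```

```bash
python3 plan.py -15 36 32;python3 - <<'E'
from h import *
for n,(a,b,c,d),f in (("side",(200,350,220,420),4),("top",(185,305,200,360),5)):
    im=cams.read_camera(n);cv2.imwrite(f"pics/{n}4.png",cv2.resize(im[a:b,c:d],None,fx=f,fy=f,interpolation=cv2.INTER_CUBIC))
E
```

```text
now jig [-77.9  33.2  31.9] F [-32.9   5.8  49.9] Fjig -33.2 gap 63.2 t 6.525
shift mm [ 61.2 -14.8   0.1] turn [ 0.0016 -0.0122 -0.0027]
```

View pics/side4.png

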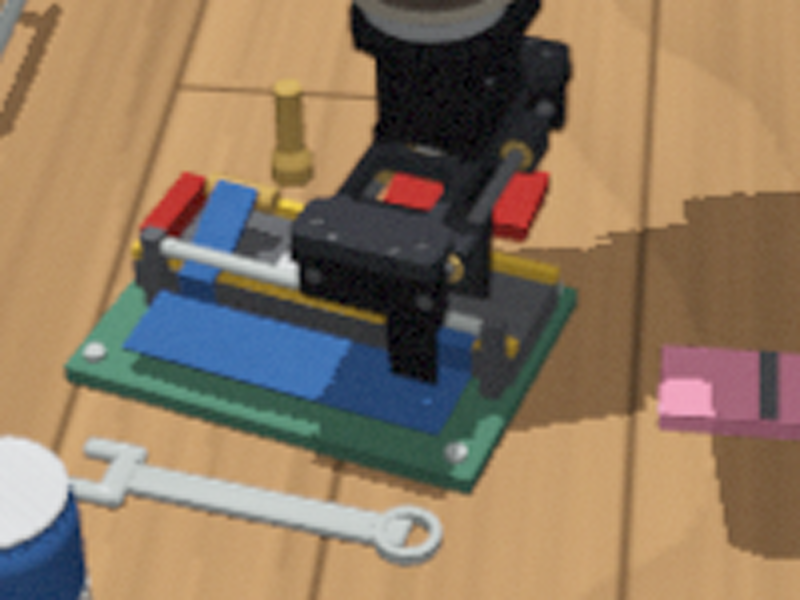

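View pics/top4.png

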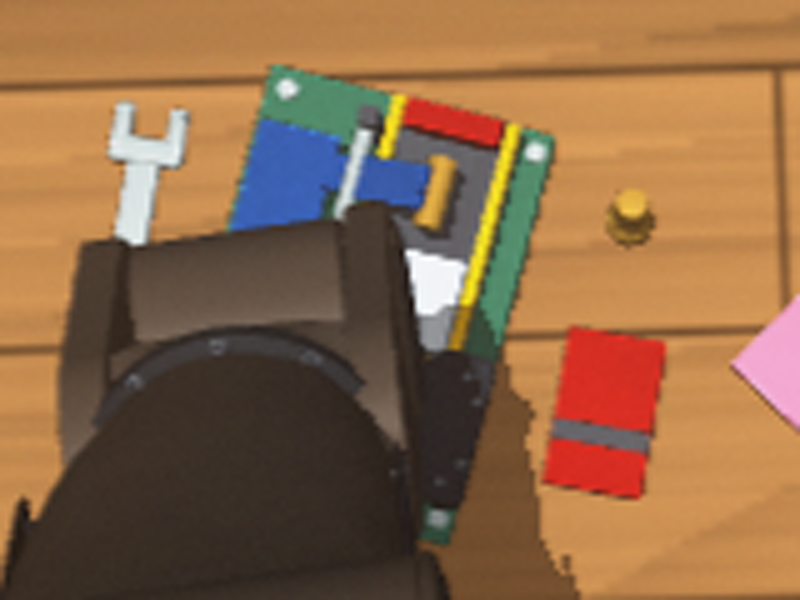

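>>> step_arm(
  moves=[
    {"tx": 2,"ty": -0.4,"tz": 0,"wx": 0,"wy": -0.006,"wz": 0},
    {"tx": 5,"ty": -1.2,"tz": 0,"wx": 0,"wy": -0.012,"wz": 0},
    {"tx": 8,"ty": -2.1,"tz": 0,"wx": 0,"wy": -0.012,"wz": 0},
  ],
)

```text
clock: 7.0
position: [0.5055, 0.1209, 0.0326]
tool_rot: [-0.003, 0.138, 0.99, -0.001]
wrist_force: [-25.1, 8.1, 29.5]
finger_gap: 0.0635
```

```bash
python3 plan.py -15 36 32
```

```text
now jig [-73.2  32.9  32.6] F [-25.1   8.1  29.5] Fjig -26.3 gap 63.5 t 7.0
shift mm [ 56.8 -13.1  -0.6] turn [ 0.0017 -0.0071 -0.0034]
```

>>> step_arm(
  moves=[
    {"tx": 6,"ty": -1.6,"tz": -0.7,"wx": 0,"wy": -0.005,"wz": 0},
    {"tx": 10,"ty": -2.6,"tz": -0.7,"wx": 0,"wy": -0.007,"wz": 0},
    {"tx": 14,"ty": -3.7,"tz": -0.7,"wx": 0,"wy": -0.007,"wz": 0},
    {"tx": 18,"ty": -4.8,"tz": -0.7,"wx": 0,"wy": -0.007,"wz": 0},
    {"tx": 22,"ty": -6,"tz": -0.7,"wx": 0,"wy": -0.007,"wz": 0},
  ],
)

```text
clock: 7.62
position: [0.5229, 0.1155, 0.0327]
tool_rot: [-0.004, 0.138, 0.99, -0.002]
wrist_force: [-24.2, 6.2, 31.9]
finger_gap: 0.0631
```

```bash
python3 plan.py -15 36 32
```

```text
now jig [-55.   32.5  32.7] F [-24.2   6.2  31.9] Fjig -25.0 gap 63.1 t 7.625
shift mm [39.4 -7.8 -0.7] turn [ 0.0018 -0.0093 -0.0048]
```

>>> step_arm(
  moves=[
    {"tx": 6,"ty": -1.4,"tz": -0.7,"wx": 0,"wy": -0.005,"wz": 0},
    {"tx": 10,"ty": -2.4,"tz": -0.7,"wx": 0,"wy": -0.008,"wz": -0.002},
    {"tx": 14,"ty": -3.4,"tz": -0.7,"wx": 0,"wy": -0.008,"wz": -0.002},
    {"tx": 18,"ty": -4.4,"tz": -0.7,"wx": 0,"wy": -0.008,"wz": -0.002},
    {"tx": 22,"ty": -5.5,"tz": -0.7,"wx": 0,"wy": -0.008,"wz": -0.002},
  ],
)

```text
clock: 8.25
position: [0.5404, 0.1106, 0.0329]
tool_rot: [-0.005, 0.138, 0.99, -0.002]
wrist_force: [-21.9, 3.4, 30.5]
finger_gap: 0.0629
```

```bash
python3 plan.py -15 36 32;python3 - <<'E'
from h import *
for n,(a,b,c,d),f in (("side",(200,350,220,420),4),("top",(185,305,200,360),5)):
    im=cams.read_camera(n);cv2.imwrite(f"pics/{n}5.png",cv2.resize(im[a:b,c:d],None,fx=f,fy=f,interpolation=cv2.INTER_CUBIC))
E
```

```text
now jig [-36.8  32.7  32.9] F [-21.9   3.4  30.5] Fjig -22.0 gap 62.9 t 8.25
shift mm [21.8 -2.9 -0.9] turn [ 0.0018 -0.0103 -0.0042]
```

View pics/side5.png

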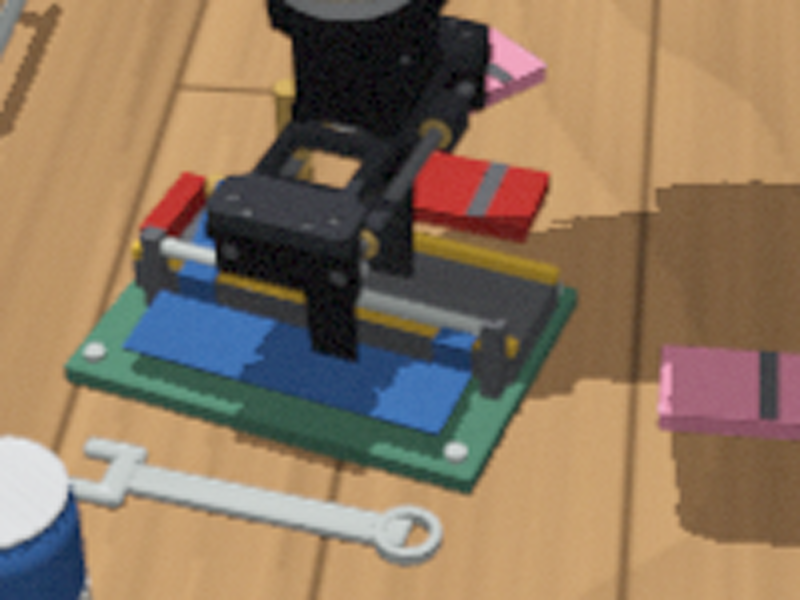

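View pics/top5.png

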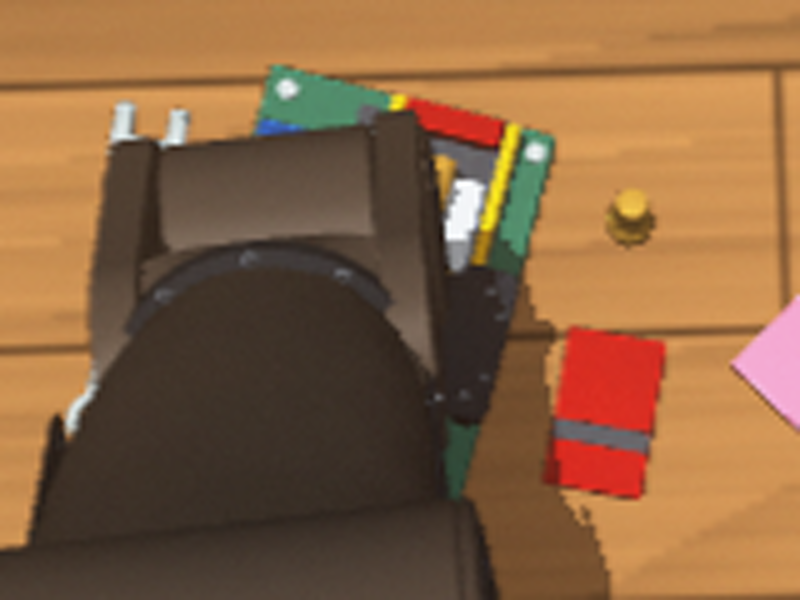

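>>> step_arm(
  moves=[
    {"tx": 6,"ty": -1.4,"tz": -0.7,"wx": 0,"wy": -0.005,"wz": 0},
    {"tx": 10,"ty": -2.4,"tz": -0.8,"wx": 0,"wy": -0.009,"wz": -0.003},
    {"tx": 14,"ty": -3.4,"tz": -0.8,"wx": 0,"wy": -0.009,"wz": -0.003},
    {"tx": 18,"ty": -4.4,"tz": -0.8,"wx": 0,"wy": -0.009,"wz": -0.003},
  ],
)

```text
clock: 8.85
position: [0.5547, 0.1068, 0.0329]
tool_rot: [-0.004, 0.139, 0.99, -0.001]
wrist_force: [-23.0, 4.9, 28.6]
finger_gap: 0.0628
```

```bash
python3 plan.py -15 36 32
```

```text
now jig [-22.   33.   32.9] F [-23.    4.9  28.6] Fjig -23.4 gap 62.8 t 8.85
shift mm [ 7.6  0.9 -0.9] turn [ 0.0017 -0.009  -0.0024]
```

>>> step_arm(
  moves=[
    {"tx": 5,"ty": -1.3,"tz": -0.8,"wx": 0,"wy": -0.005,"wz": 0},
    {"tx": 7,"ty": -1.8,"tz": -0.8,"wx": 0,"wy": -0.009,"wz": -0.002},
    {"tx": 9,"ty": -2.4,"tz": -0.8,"wx": 0,"wy": -0.009,"wz": -0.002},
  ],
)

```text
clock: 9.22
position: [0.5591, 0.1054, 0.0329]
tool_rot: [-0.005, 0.139, 0.99, -0.001]
wrist_force: [-28.6, 10.6, 33.7]
finger_gap: 0.0629
```

```bash
python3 plan.py -15 36 32;python3 - <<'E'
from h import *
for n,(a,b,c,d),f in (("side",(200,350,220,420),4),("top",(185,305,200,360),5)):
    im=cams.read_camera(n);cv2.imwrite(f"pics/{n}6.png",cv2.resize(im[a:b,c:d],None,fx=f,fy=f,interpolation=cv2.INTER_CUBIC))
E
```

```text
now jig [-17.4  32.9  32.9] F [-28.6  10.6  33.7] Fjig -30.4 gap 62.9 t 9.225
shift mm [ 3.2  2.3 -0.9] turn [ 0.0013 -0.0093 -0.0016]
```

View pics/top6.png

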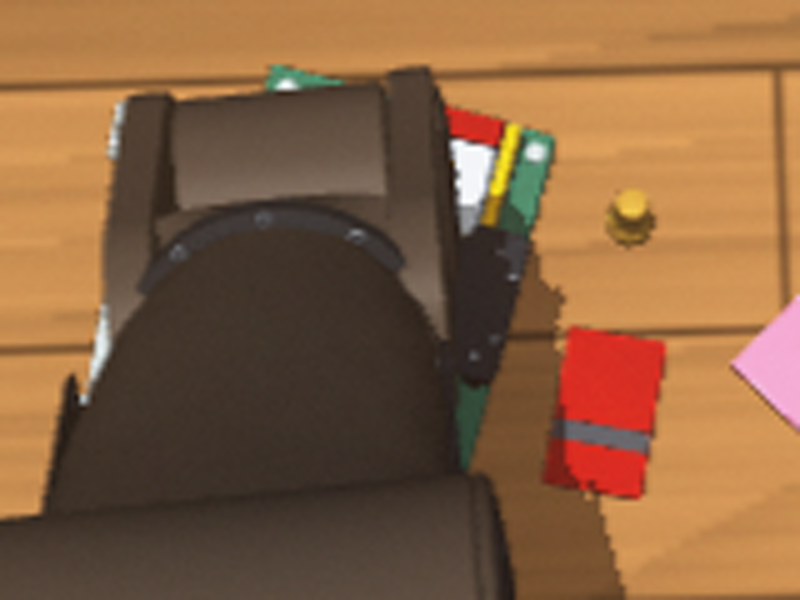

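>>> step_arm(
  moves=[
    {"tx": 5,"ty": -1.3,"tz": -0.6,"wx": 0,"wy": -0.009,"wz": 0},
    {"tx": 7,"ty": -1.9,"tz": -0.6,"wx": 0,"wy": -0.009,"wz": 0},
    {"tx": 7,"ty": -1.9,"tz": -0.6,"wx": 0,"wy": -0.009,"wz": 0},
  ],
)

```text
clock: 9.7
position: [0.5591, 0.1054, 0.0329]
tool_rot: [-0.007, 0.139, 0.99, -0.001]
wrist_force: [-32.7, 12.7, 33.9]
finger_gap: 0.063
```

```bash
python3 plan.py -15 36 32
```

```text
now jig [-17.4  32.9  32.9] F [-32.7  12.7  33.9] Fjig -34.9 gap 63.0 t 9.7
shift mm [ 3.2  2.4 -0.9] turn [ 0.     -0.0148 -0.0025]
```

>>> step_arm(
  moves=[
    {"tx": 6,"ty": -1.7,"tz": -0.3,"wx": 0,"wy": -0.012,"wz": 0},
    {"tx": 9,"ty": -2.5,"tz": -0.3,"wx": 0,"wy": -0.015,"wz": 0},
    {"tx": 10,"ty": -2.8,"tz": -0.3,"wx": 0,"wy": -0.015,"wz": 0},
    {"tx": 10,"ty": -2.8,"tz": -0.3,"wx": 0,"wy": -0.015,"wz": 0},
  ],
)

```text
clock: 10.2
position: [0.5596, 0.1052, 0.0329]
tool_rot: [-0.01, 0.139, 0.99, -0.0]
wrist_force: [-43.2, 19.3, 40.3]
finger_gap: 0.0631
```

```bash
python3 plan.py -15 36 32;python3 - <<'E'
from h import *
for n,(a,b,c,d),f in (("side",(200,300,220,370),5),("top",(185,245,260,340),9)):
    im=cams.read_camera(n);cv2.imwrite(f"pics/{n}7.png",cv2.resize(im[a:b,c:d],None,fx=f,fy=f,interpolation=cv2.INTER_CUBIC))
E
```

```text
now jig [-16.9  32.8  32.9] F [-43.2  19.3  40.3] Fjig -46.9 gap 63.1 t 10.2
shift mm [ 2.7  2.6 -0.9] turn [-0.0019 -0.0197 -0.0024]
```

View pics/top7.png

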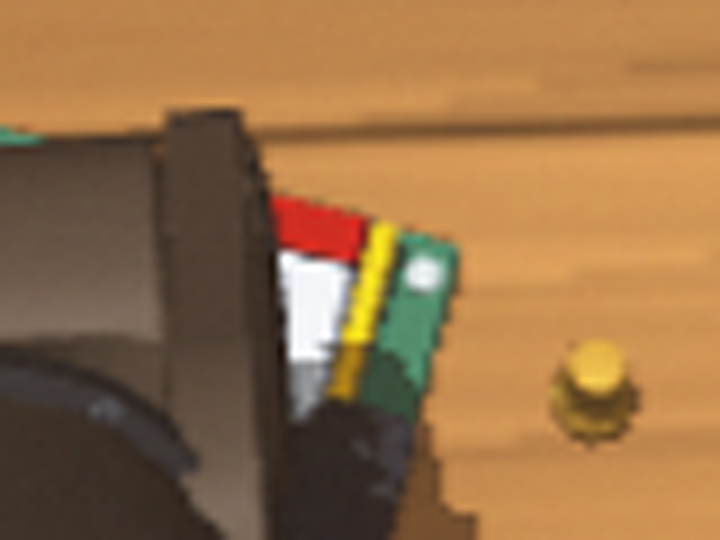

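View pics/side7.png

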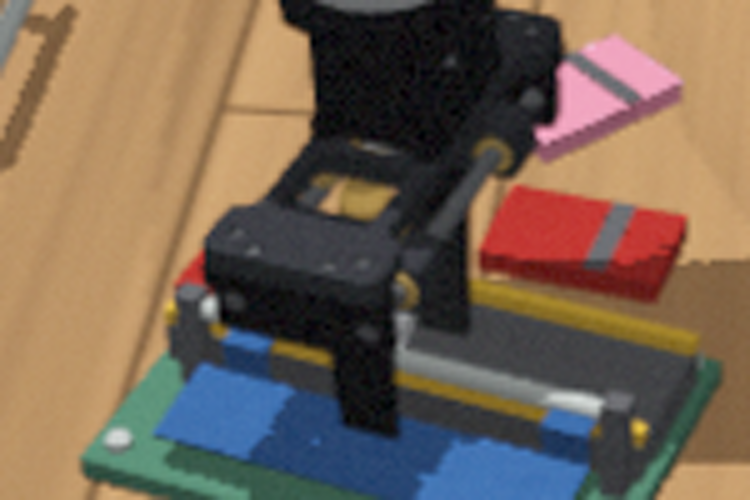

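>>> step_arm(
  moves=[
    {"tx": -1,"ty": 0.3,"tz": -0.8,"wx": 0.001,"wy": -0.019,"wz": 0},
    {"tx": -3,"ty": 0.8,"tz": -0.8,"wx": 0.001,"wy": -0.019,"wz": 0},
    {"tx": -5,"ty": 1.4,"tz": -0.8,"wx": 0,"wy": -0.019,"wz": 0},
    {"tx": -6,"ty": 1.7,"tz": -0.8,"wx": 0,"wy": -0.019,"wz": 0},
  ],
)

```text
clock: 10.8
position: [0.557, 0.1068, 0.0337]
tool_rot: [0.004, 0.139, 0.99, 0.002]
wrist_force: [8.0, -0.6, 9.6]
finger_gap: 0.0632
```

```bash
python3 plan.py -15 36 32
```

```text
now jig [-19.8  33.7  33.7] F [ 8.  -0.6  9.6] Fjig 7.9 gap 63.2 t 10.8
shift mm [ 5.3  0.9 -1.7] turn [-0.0025  0.0079 -0.0015]
```

```bash
python3 - <<'E'
from h import *
n="top";a,b,c,d=185,245,260,340
im=cams.read_camera(n);cv2.imwrite(f"pics/{n}8.png",cv2.resize(im[a:b,c:d],None,fx=9,fy=9,interpolation=cv2.INTER_CUBIC))
E
```

```text
(no output)
```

View pics/top8.png

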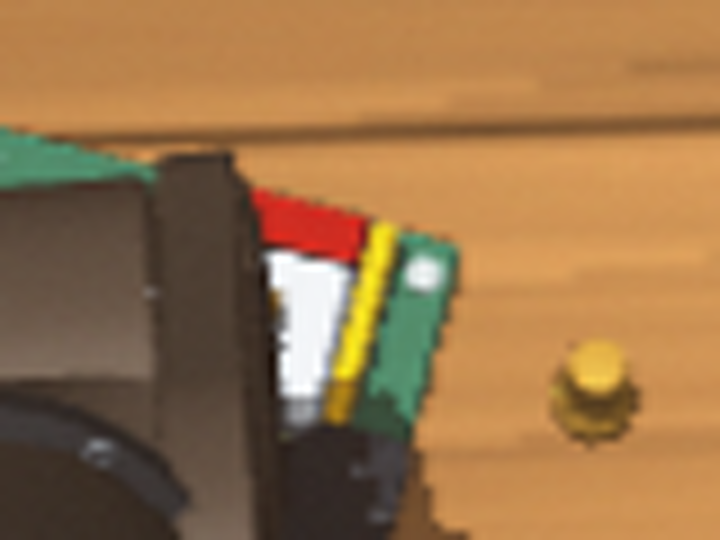

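Coupon stays against the red stop, with the finger backed off. Now I raise slowly.

>>> step_arm(
  moves=[
    {"tx": 0,"ty": 0,"tz": 1.5,"wx": 0,"wy": 0.004,"wz": 0},
    {"tx": 0,"ty": 0.3,"tz": 3,"wx": 0,"wy": 0.007,"wz": 0},
    {"tx": 0,"ty": 0.6,"tz": 4.5,"wx": 0,"wy": 0.007,"wz": 0},
    {"tx": 0,"ty": 0.8,"tz": 6,"wx": 0,"wy": 0.007,"wz": 0},
    {"tx": 0,"ty": 1,"tz": 8,"wx": 0,"wy": 0.007,"wz": 0},
    {"tx": 0,"ty": 1,"tz": 10,"wx": 0,"wy": 0.007,"wz": 0},
    {"tx": 0,"ty": 1,"tz": 13,"wx": 0,"wy": 0.007,"wz": 0},
    {"tx": 0,"ty": 1,"tz": 17,"wx": 0,"wy": 0.007,"wz": 0},
  ],
)

```text
clock: 11.85
position: [0.5569, 0.1078, 0.0509]
tool_rot: [0.0, 0.139, 0.99, 0.001]
wrist_force: [1.0, 0.6, 1.0]
finger_gap: 0.063
```

```bash
python3 plan.py -30 37 150;python3 - <<'E'
from h import *
for n,(a,b,c,d),f in (("side",(200,300,220,370),5),("top",(185,245,260,340),9)):
    im=cams.read_camera(n);cv2.imwrite(f"pics/{n}9.png",cv2.resize(im[a:b,c:d],None,fx=f,fy=f,interpolation=cv2.INTER_CUBIC))
E
```

```text
now jig [-20.2  34.6  50.9] F [1.  0.6 1. ] Fjig 0.8 gap 63.0 t 11.85
shift mm [-8.8  5.  99.1] turn [-0.0025  0.0007 -0.0014]
```

View pics/side9.png

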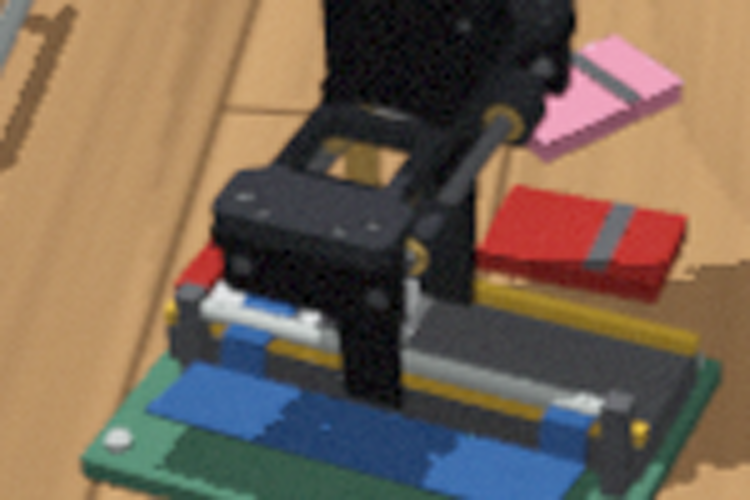

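Free of contact. Going up and back clear.

>>> step_arm(
  moves=[
    {"tx": 0,"ty": 0,"tz": 20,"wx": 0,"wy": 0,"wz": 0},
    {"tx": 0,"ty": 0,"tz": 60,"wx": 0,"wy": 0,"wz": 0},
    {"tx": -20,"ty": 20,"tz": 110,"wx": 0,"wy": 0,"wz": 0},
    {"tx": -50,"ty": 60,"tz": 140,"wx": 0,"wy": 0,"wz": 0},
    {"tx": -80,"ty": 105,"tz": 150,"wx": 0,"wy": 0,"wz": 0},
    {"tx": -110,"ty": 150,"tz": 150,"wx": 0,"wy": 0,"wz": 0},
    {"tx": -130,"ty": 185,"tz": 150,"wx": 0,"wy": 0,"wz": 0},
    {"tx": -130,"ty": 185,"tz": 150,"wx": 0,"wy": 0,"wz": 0},
  ],
)

```text
clock: 12.95
position: [0.4258, 0.2946, 0.2013]
tool_rot: [0.001, 0.138, 0.99, 0.001]
wrist_force: [-0.7, -0.7, 0.2]
finger_gap: 0.0629
```

```bash
python3 - <<'E'
from h import *
o=arm.observe();print(o["clock"],o["position"],o["wrist_force"].round(1))
for n,(a,b,c,d),f in (("side",(200,350,220,420),4),("top",(185,305,200,360),5)):
    im=cams.read_camera(n);cv2.imwrite(f"pics/{n}f.png",im);cv2.imwrite(f"pics/{n}10.png",cv2.resize(im[a:b,c:d],None,fx=f,fy=f,interpolation=cv2.INTER_CUBIC))
E
```

```text
12.95 [0.42579723 0.29457949 0.2013373 ] [-0.7 -0.7  0.2]
```

View pics/side10.png

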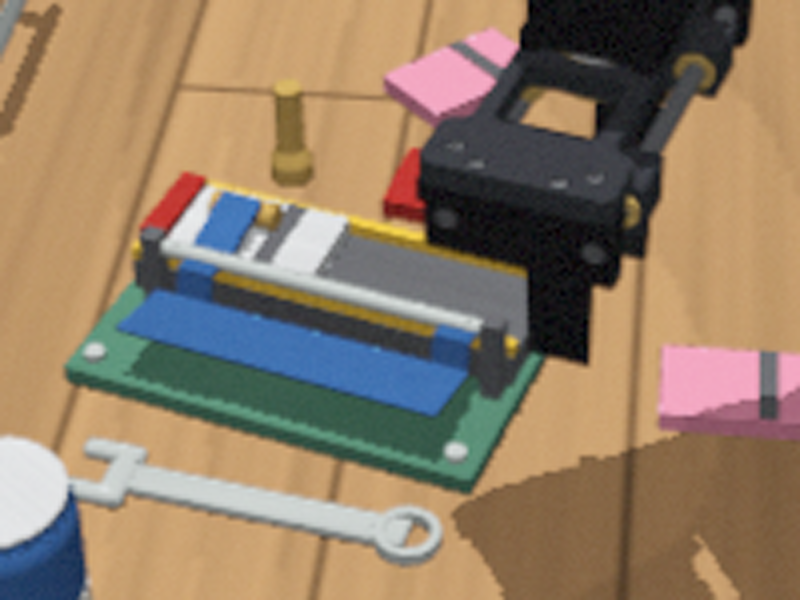

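View pics/top10.png

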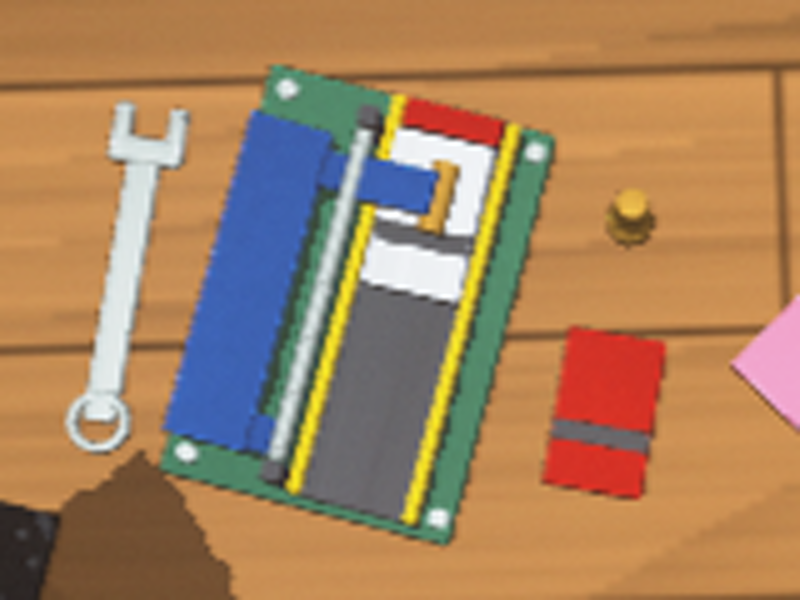

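```bash
python3 - <<'E'
from h import *
from plan import V
ct=cams.get_calibration("top");c,s=np.cos(V[2]),np.sin(V[2]);R=np.array([[c,s],[-s,c]])
for uv in((358,284),(458,303),(394,128),(497,150)): print((R@(onz(ct,np.array(uv)/5+[200,185],.042)[:2]-V[:2])*1000).round(1))
print(order.finish_job())
E
```

```text
[-8.4 24.4]
[ -5.2 -25.8]
[71.8 27.4]
[ 73.8 -25. ]
the job is handed in; nothing more can be done
None
```

The job is done and handed in at about 13 s. The weld coupon is home against the red end stop, the clip is closed on it, and the arm is well clear.

- **What I did:** With the jaws 63 mm apart, I pressed the blue tail down with one fingertip to its limit, at about 32.5 mm. I kept it down while the other fingertip pushed the bare-metal coupon under the raised nose. At the end stop the coupon stopped moving and the push force rose to about 47 N. I then backed the pushing finger off about 3 mm with the tail still held, raised slowly so the clip closed, and moved away.
- **Last checks:** The final pictures show the coupon touching the red stop with no visible gap, the nose bar resting on it, and the spare, wrench and punch in place. The wrist force was about 0 when clear.
- **Less certain:** The coupon's rear corners measured at jig x = -8.4 and -5.2 mm, against a nominal -5. The front corners measured 71.8 and 73.8 mm, against 75. That is 0 to 3 mm short of nominal, about what pixel and calibration error allows, so I relied on the contact force and the absence of a gap.
- **Forces and tail height:** The tail press peaked at about 50 N, through the fingertip only. While I backed off from the coupon, the tail rose about 1 mm before I released it.

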